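# Rock the wooden pattern out of the plaster mould

### The arm

A 6-joint arm with a two-finger parallel gripper is mounted at the origin on the work surface. World frame = base frame: x ahead of the robot, y to its left, z up, the work surface at z = 0. Lengths are in m, angles in rad, forces in N, time in s.
With the tool pointing down it reaches from about 0.3 to 0.875 m from the base axis. Payload 6.4 kg.
Tool frame: the origin (TCP) lies at the very end of the fingers, on their centre line; the grasp point (between the pads) lies 19 mm behind it; z points along the fingers, y is the line along which they close (so a half turn about z gives the same grasp; the last joint's range is limited). The gripper opens to 85 mm and grips with 20 to 120 N. Pads are 22 mm wide; open, the fingers measure 114 mm over their backs; the gripper's body (76 mm by 85 mm) begins 54 mm behind the grasp point. The pads swing forward as they close: fully open they stand 13 mm farther back than shut.
Start: joints at [0.947, 0.181, 1.607, -0, 1.354, -0.206], TCP at [0.233, 0.526, 0.231] pointing down, gripper open.
Joint ranges: [-2.99, 2.99], [-0.89, 2.07], [0.3, 2.58], [-1.14, 4.28], [0, 2.63], [-3.12, 3.12]. Speed limits (rad/s): [2.57, 2.57, 3.01, 3.14, 3.14, 3.14].

### API

Orientations are given as a unit quaternion [w, x, y, z].
In Python, from bench import ctrl gives the robot as it stands.
- The arm moves only by the tool jog_arm, never from a script. Its argument "series" is a list that holds one entry, the list of rows, each a list of 7 numbers: the shift along the tool's x, y, z in mm, then the turn, a rotation vector about the tool's x, y, z in rad, then the finger opening in mm, from 0 to 85.4. In form: [[[tx, ty, tz, rx, ry, rz, gripper], ...]]. A call has exactly 10 rows; each row shifts and turns the commanded pose from where the row before left it, along the tool's axes as they then stand; what a row does not reach is not made up. A row lasts 1/10 s, in which the tool goes at most 50 mm and 8.59 degrees, less where a joint would pass 70% of its speed; a pose out of reach is approached as far as the arm can. A call with a gripper value outside its range is refused whole. The fingers move at their own pace and stop on an object; the grip force is fixed at half the most. Time passes only in rows, so rows that do not move let the fingers close, or fill a call up. It gives the time, the measured TCP pose, the force, the opening and the grip force at its end, in the units of the state.
- ctrl.get_obs(): the state, without advancing time (a new reading comes with each control period).
- ctrl.camera(name): name is "side" or "top"; returns a dict with "frame" (400x640x3 uint8, blue, green, red), "z_map" (400x640 float32, m along the optical axis (not along the pixel's ray), 0 where there is no reading), "fx", "fy", "cx", "cy" (pixels), "xyz" and "rotation" of the camera in the world. Camera axes: x right, y down, z forward; pixel columns grow to the right and rows downward; lengths in m; the calibration is good to about 2 mm. A picture is of the moment at which its call begins.
- ctrl.hand_in(): hands the job in; it is judged then, once.
The state is a dict: "time_s": time; "q": joint angles; "dq": joint speeds; "joint_efforts": joint torques, N m; "eef_pos": TCP position; "eef_rot": TCP orientation; "wrist_force": force on the tool from outside, world axes, zero at the start; "torque": the same for the moment, N m; "opening": opening from 0.0 (shut) to 1.0 (fully open); "grasp_force": force on a finger pad.
Only numpy, scipy, OpenCV 4.12 (cv2) and the standard library are available. Lean on these libraries where they do the work, as an engineer would, in place of code of your own. Each camera call takes 0.05 s, during which the arm holds its last target. There are 200 camera calls.

### The job

The wooden pattern is stuck in the plaster piece mould: take it by its grip and rock it side to side, towards one plaster cheek and then the other, so that it eases both cheeks apart and comes free; a straight pull will not do it. Lift it out and finish while still holding it, upright and still, just clear above the mould (its foot two or three centimetres over the plaster). Do not press on the mould with the gripper, and leave the other things on the table where they are.

Things in the scene. Friction and masses are not known exactly. Their poses are not given: they have to be found in the camera images.
- pattern: Wooden pattern, 118 mm tall, about 160 g. Origin: centre of its underside, 18 mm over the table when seated; z up, x along it (60 mm), y across. Going up: keel 8 mm wide, 10 mm high; foot 30 mm wide, 8 mm high, with flat shoulders; neck 20 mm wide, 44 mm high; then the grip bar. Seated, it shares the mould's axes. Pulled straight, it rises 4.5 mm, then its foot catches under the cheeks.
- grip (a point): Middle of the pattern's grip bar, 96 mm above its underside (114 mm over the table when seated). The bar is 26 mm wide in y, 50 mm long in x and 56 mm high (80 to 136 mm over the table when seated).
- mould: Piece mould fixed to the table, on its left or right half: plywood base 130 mm (x) by 190 mm (y), 18 mm thick, with a wooden frame 93 x 150 mm, 60 mm high, holding two white plaster cheeks at the +y and -y sides of the pattern. Origin: centre of the base's underside, on the table; z up, y from the right to the left cheek (the rocking direction).
- rock_line (a point): Point on the mould's mid-line, 21 mm above its underside: the seated pattern, its keel in an 11 mm wide, 5 mm deep groove, rocks about the line along the mould's x through here (3 mm above the pattern's underside).
- mould_top (a point): Centre of the mould at the height of the cheeks' top, 70 mm over the table, the highest part of the mould. Each cheek has a lip, 40.5 to 70 mm over the table, whose inner face starts 10.5 mm from the mid-plane, over the pattern's foot.
- cheek_left (a joint): How far the +y cheek has been pushed outward: 0 (tight) to 0.0065 m (stop). It slides stiffly (about 10 N) and stays where it is pushed, no spring. The foot passes once both cheeks together have opened over 9 mm (lip gap over 30 mm); one alone is not enough. Rocking the pattern about 0.14 rad (8 degrees) towards a cheek pushes that cheek 5 to 6.5 mm.
- cheek_right (a joint): The same for the -y cheek, which moves along the mould's -y.
- empty_mould: Bystander: loose empty plaster mould, an open block 130 x 150 x 55 mm with a rectangular cavity, on the other half of the table. Origin: centre of its underside.
- glaze_jar: Bystander: open glass jar of green glaze, 64 mm across, 85 mm tall. Origin: centre of its underside.
- plum_jar: Bystander: open glass jar of plum glaze, 68 mm across, 90 mm tall. Origin: centre of its underside.
- mug: Bystander: terracotta mug, 76 mm across, 85 mm tall. Origin: centre of its underside.
- bowl: Bystander: white bowl, 120 mm across, 50 mm tall. Origin: centre of its underside.
- brush: Bystander: broad flat brush with a wooden handle, lying on the table. Origin: on its underside.

How it is judged:
By the outcome, as a careful person would: the job done as asked, in the order asked, and still so for the second after the job is handed in, while the arm keeps its last pose, push and grip.
It also fails if it takes over 51 s, if anything falls off the work surface, if the arm or the gripper's body presses on something with over 40 N, if the wrist force passes 120 N, or if a joint passes its speed limit or range.

## Working session

There is one attempt and no reset: what is moved stays moved. The work goes in short steps, Python scripts to look and compute and a tool call to move; the robot and the scene stay as the last step left them, time stands still between calls to the robot, and variables do not carry over. Pictures are saved under pics/ and viewed, at most 10 in all, crops included, and the job is handed in when it is done.

Besides the shell and the picture viewer there is one more tool, called after ">>>" by a JSON object that holds its "op" and its "data", one argument or row to a line. jog_arm: Moves the arm, as the interface text tells. Its arguments: {"type":"object","properties":{"series":{"type":"array"}},"required":["series"]}

```bash
mkdir -p pics
python3 - <<'E'
from bench import ctrl
import cv2,numpy as np
o=ctrl.get_obs();print({k:np.round(v,3).tolist() for k,v in o.items()})
for n in("top","side"):
    c=ctrl.camera(n);cv2.imwrite(f"pics/{n}1.png",c["frame"]);np.savez(f"{n}1.npz",**c)
    print(n,c["fx"],c["fy"],c["cx"],c["cy"],c["xyz"],np.round(c["rotation"],4).tolist())
E
```

```text
{'time_s': 0.0, 'q': [0.947, 0.182, 1.608, 0.0, 1.354, -0.206], 'dq': [-0.0, 0.001, 0.0, 0.002, 0.001, -0.0], 'joint_efforts': [-0.0, -44.486, -35.134, -0.0, 0.009, -0.0], 'eef_pos': [0.233, 0.525, 0.23], 'eef_rot': [-0.0, 0.207, 0.978, -0.001], 'wrist_force': [0.311, -0.722, 0.468], 'torque': [0.014, 0.012, 0.008], 'grasp_force': 0.0, 'opening': 1.002}
top 382.9780411489566 382.9780411489566 319.8186441775044 195.44921501589684 [ 0.33870327 -0.00409391  1.20134627] [0.0747, -0.6967, 0.7103, -0.067]
side 457.15470723020775 457.15470723020775 319.3742980355605 210.44160665129243 [-0.04677692 -0.97431631  1.0170876 ] [-0.4186, 0.8669, -0.2387, 0.1275]
```

View pics/top1.png

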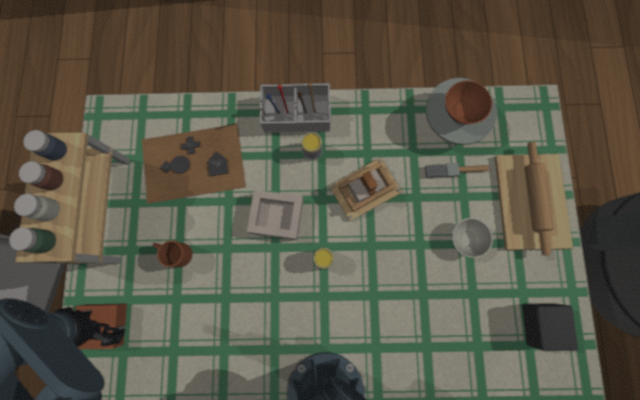

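View pics/side1.png

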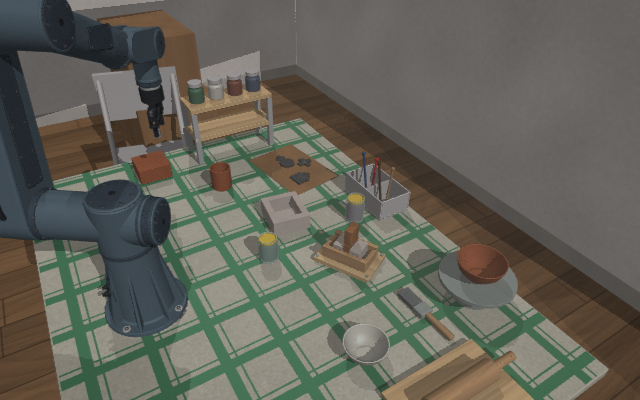

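Top view: mould at about (366,188), with the grip at (370,183). Empty mould at (275,215), jars at (312,145) and (323,260), brush at (455,171). Next I use depth to find the bar top and the base edges.

```bash
cat > h.py <<'E'
import numpy as np,cv2
from scipy.spatial.transform import Rotation as R
def pts(c):
    v,u=np.mgrid[:400,:640];z=np.asarray(c["z_map"])
    P=np.stack([(u-c["cx"])/c["fx"]*z,(v-c["cy"])/c["fy"]*z,z],-1)
    w,x,y,zz=c["rotation"]
    return P@R.from_quat([x,y,zz,w]).as_matrix().T+c["xyz"]
def rect(name,P,m):
    p=P[m][:,:2]; 
    r=cv2.minAreaRect((p*1000).astype(np.float32)); print(name,len(p),'z',np.median(P[m][:,2]).round(4),'mean',p.mean(0).round(4),r)
E
python3 - <<'E'
from h import *
big=[]
for n,b in(("top",(320,150,420,225)),("side",(305,210,395,290))):
    c=dict(np.load(f"{n}1.npz"));P=pts(c)
    u0,v0,u1,v1=b;box=np.zeros((400,640),bool);box[v0:v1,u0:u1]=1
    Z=P[...,2];f=c["frame"].astype(int)
    print(n,np.histogram(Z[box],np.arange(-.005,.16,.01))[0])
    for nm,lo,hi in(("grip",.115,.15),("frame+cheek",.05,.085),("all",.01,.085)):
        m=box&(Z>lo)&(Z<hi);m=cv2.morphologyEx(m.astype(np.uint8),cv2.MORPH_OPEN,np.ones((2,2)))>0
        k,l,s,_=cv2.connectedComponentsWithStats(m.astype(np.uint8));m=l==1+np.argmax(s[1:,4])
        rect(nm,P,m)
    big.append(cv2.resize(c["frame"][v0:v1,u0:u1],(500,375 if n=="top" else 440),interpolation=cv2.INTER_CUBIC)[:375])
    if n=="top":
        v=(np.clip((Z[v0:v1,u0:u1]+.01)/.16,0,1)*255).astype(np.uint8); print((Z[168:206:2,335:402:3]*1000).astype(int))
cv2.imwrite("pics/crop1.png",cv2.resize(np.hstack(big),(800,300)))
E
```

```text
top [4751  306  925   68   62  239  449  387   27   15   16   14   14   48
  119    0]
grip 180 z 0.1359 mean [ 0.5956 -0.1386] ((605.0709228515625, -142.59083557128906), (55.06603240966797, 42.94960021972656), 28.477903366088867)
frame+cheek 1017 z 0.0618 mean [ 0.5915 -0.1359] ((527.3193359375, -78.3681640625), (136.2049102783203, 381.86248779296875), 48.8756103515625)
all 2191 z 0.0467 mean [ 0.5866 -0.1346] ((537.8002319335938, -81.19937133789062), (173.6727294921875, 390.09893798828125), 44.83110809326172)
[[   1    2    3   -3    1   -1    0    1    0   20   19   61   61   59
    48   52   55   22    3    4    5    4    1]
 [   1    4    0   -1    0   -1    2   -3   19   16   59   59   59   67
    24   50   54   17    2    1    4    0   -1]
 [   3    1    2    3    0    1   18   20   22   63   61  138   66   70
    22   47   51   18   22    0    0    0    0]
 [   1    1   -2    2    2   20   18   59   61  135  139  137  133   75
    71   37   48   51   18    1   -3    3    1]
 [   3    0    0    1   23   16   63   64   59  132  136  135  132   70
    69   17   53   50   23    2
[... 1517 characters left out ...]
4   20   20
    19   16    6    0   -3    2    5    1   -4]
 [   0    0   22   14   19   52   54   59   59   59   43   16   13   18
    22   -1    1   -2    0    0    2   -1    0]]
side [4125  415  565  232  234  367  343  276   34   31   37   31   38   89
   23    0]
grip 147 z 0.1302 mean [ 0.6008 -0.1418] ((655.8497314453125, -93.34092712402344), (206.26535034179688, 28.809553146362305), 40.46524429321289)
frame+cheek 743 z 0.06 mean [ 0.5908 -0.1573] ((272.71533203125, -501.5154724121094), (1128.820556640625, 168.0120086669922), 47.48569869995117)
all 1922 z 0.0408 mean [ 0.5857 -0.1687] ((267.1935119628906, -493.74798583984375), (1128.55224609375, 210.86265563964844), 46.25883865356445)
```

View pics/crop1.png

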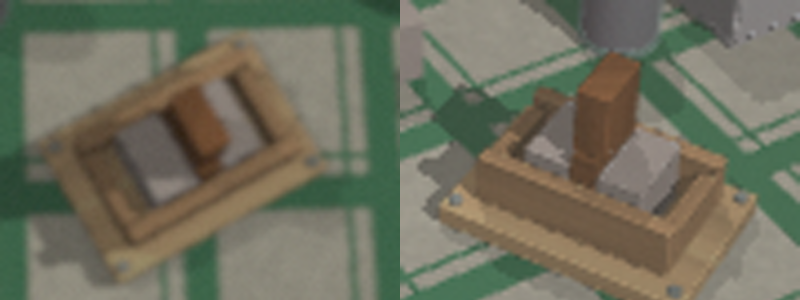

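```bash
cat >> h.py <<'E'
def cast(c,uv,z):
    w,x,y,zz=c["rotation"];uv=np.asarray(uv,float).reshape(-1,2)
    d=np.c_[(uv[:,0]-c["cx"])/c["fx"],(uv[:,1]-c["cy"])/c["fy"],np.ones(len(uv))]@R.from_quat([x,y,zz,w]).as_matrix().T
    return c["xyz"]+d*((z-c["xyz"][2])/d[:,2])[:,None]
def outline(c,m,z,lbl):
    m=cv2.medianBlur(m.astype(np.uint8),3)
    k,l,s,_=cv2.connectedComponentsWithStats(m);i=1+np.argmax(s[1:,4])
    ct=max(cv2.findContours((l==i).astype(np.uint8),0,1)[0],key=len)
    r=cv2.minAreaRect((cast(c,ct,z)[:,:2]*1000).astype(np.float32));print(lbl,np.round(r[0],1),np.round(r[1],1),round(r[2],1))
E
python3 - <<'E'
from h import *
for n,b in(("top",(320,150,420,225)),("side",(305,210,395,290))):
    c=dict(np.load(f"{n}1.npz"));P=pts(c);Z=cv2.medianBlur(P[...,2].astype(np.float32),3)
    u0,v0,u1,v1=b;box=np.zeros((400,640),bool);box[v0:v1,u0:u1]=1;box&=Z<.3
    outline(c,box&(Z>.010),.018,n+" base")
    outline(c,box&(Z>.128),.136,n+" bar")
    outline(c,box&(Z>.038)&(Z<.3),.06,n+" frame(with bar)")
    hsv=cv2.cvtColor(c["frame"],cv2.COLOR_BGR2HSV)
    pl=box&(Z>.064)&(Z<.09)&(np.hypot(P[...,0]-.592,P[...,1]+.137)<.1)
    q=P[pl][:,:2]
    for a in(26,28,30,32):
        t=np.radians(a);e=np.array([np.sin(t),np.cos(t)]) 
    print("plaster",len(q),q.mean(0))
    g=box&(Z>.13)&(Z<.142); print("bar pts",g.sum(),P[g].mean(0), "bases pts", np.round(P[box&(Z>.012)&(Z<.026)].mean(0),4))
    for nm,mm in(("green",(312,145)),("j2",(323,260))):
        if n=="top":print(nm,cast(c,mm,.09))
E
```

```text
top base [ 599.4 -135.8] [130.6 190.6] 28.1
top bar [ 598.4 -135.9] [50.3 26.9] 28.1
top frame(with bar) [ 597.8 -134.9] [ 95.1 152.2] 28.0
plaster 413 [ 0.59454796 -0.13222987]
bar pts 155 [ 0.59859475 -0.13589666  0.13647337] bases pts [ 0.5857 -0.1275  0.0264]
green [[0.72209323 0.02703501 0.09      ]]
j2 [[3.76174418e-01 3.66669745e-04 9.00000000e-02]]
side base [664.8 -96.3] [314.3 197.8] 33.9
side bar [ 594.9 -144.1] [53.8 26.6] 24.3
side frame(with bar) [ 618.6 -133.9] [173.9 154.8] 28.6
plaster 352 [ 0.59534505 -0.14643416]
bar pts 97 [ 0.5904429  -0.14977007  0.14292559] bases pts [ 0.6078 -0.1487  0.0258]
```

>>> {"op": "jog_arm", "data": {
  "series": [
    [[-37.6,-28.5,0,0,0,0,85],[-37.6,-28.5,0,0,0,0,85],[-37.6,-28.5,0,0,0,0,85],[-37.6,-28.5,0,0,0,0,85],[-37.6,-28.5,0,0,0,0,85],[-37.6,-28.5,0,0,0,0,85],[-37.6,-28.5,0,0,0,0,85],[-37.6,-28.5,0,0,0,0,85],[-37.6,-28.5,0,0,0,0,85],[-37.6,-28.5,0,0,0,0,85]]
  ]
}}

```text
time_s: 1.1
eef_pos: [0.4617, 0.1107, 0.2312]
eef_rot: [-0.0, 0.207, 0.978, 0.0]
wrist_force: [0.3, 1.2, -0.8]
opening: 0.993
grasp_force: 0.0
```

>>> {"op": "jog_arm", "data": {
  "series": [
    [[-37.6,-28.5,0,0,0,0,85],[-37.6,-28.5,0,0,0,0,85],[-37.6,-28.5,0,0,0,0,85],[-37.6,-28.5,0,0,0,0,85],[-37.6,-28.5,0,0,0,0,85],[-37.6,-28.5,0,0,0,0,85],[0,0,0,0,0,-0.14,85],[0,0,0,0,0,-0.14,85],[0,0,0,0,0,-0.14,85],[0,0,0,0,0,-0.14,85]]
  ]
}}

```text
time_s: 2.1
eef_pos: [0.5978, -0.1354, 0.2305]
eef_rot: [-0.001, -0.074, 0.997, 0.0]
wrist_force: [0.2, -0.2, -0.5]
opening: 0.997
grasp_force: 0.0
```

>>> {"op": "jog_arm", "data": {
  "series": [
    [[0,0,0,0,0,-0.14,85],[0,0,0,0,0,-0.14,85],[0,0,0,0,0,-0.0676,85],[0,0,0,0,0,0,85],[0,0,0,0,0,0,85],[0,0,0,0,0,0,85],[0,0,0,0,0,0,85],[0,0,0,0,0,0,85],[0,0,0,0,0,0,85],[0,0,0,0,0,0,85]]
  ]
}}

```text
time_s: 3.1
eef_pos: [0.5981, -0.1353, 0.2313]
eef_rot: [-0.0, -0.242, 0.97, -0.0]
wrist_force: [0.1, -0.5, -0.4]
opening: 0.998
grasp_force: 0.0
```

```bash
cat > st.py <<'E'
from bench import ctrl
from h import *
o=ctrl.get_obs();w,x,y,z=o["eef_rot"];M=R.from_quat([x,y,z,w]).as_matrix()
t=np.radians(28.1);mx=np.array([np.cos(t),np.sin(t),0]);my=np.array([-mx[1],mx[0],0]);B=np.array([-mx,my,[0,0,-1]]).T
p=o["eef_pos"]
print("t",o["time_s"],"p",np.round(p,4),"q",np.round(o["q"],2),"F",np.round(o["wrist_force"],1),"T",np.round(o["torque"],2),"open",round(o["opening"],3),"grip",round(o["grasp_force"],1))
print("rel mould centre x,y mm",np.round([(p-[.5987,-.1358,0])@mx*1000,(p-[.5987,-.1358,0])@my*1000],2))
print("tool-frame shift to centre",np.round(M.T@(np.array([.5987,-.1358,p[2]])-p)*1000,2),"turn to upright",np.round(R.from_matrix(M.T@B).as_rotvec(),4))
E
python3 st.py
```

```text
t 3.1 p [ 0.5981 -0.1353  0.2313] q [-0.42  0.26  1.51 -0.    1.37 -2.48] F [ 0.1 -0.5 -0.4] T [-0.03 -0.   -0.02] open 0.998 grip 0.0
rel mould centre x,y mm [-0.28  0.7 ]
tool-frame shift to centre [-0.28 -0.7   0.  ] turn to upright [-0.     -0.     -0.0008]
```

>>> {"op": "jog_arm", "data": {
  "series": [
    [[-0.3,-0.7,19,0,0,0,85],[0,0,19,0,0,0,85],[0,0,19,0,0,0,85],[0,0,19,0,0,0,85],[0,0,19,0,0,0,85],[0,0,19,0,0,0,85],[0,0,12,0,0,0,85],[0,0,8,0,0,0,85],[0,0,0,0,0,0,85],[0,0,0,0,0,0,85]]
  ]
}}

```text
time_s: 4.1
eef_pos: [0.5992, -0.136, 0.098]
eef_rot: [0.0, -0.242, 0.97, -0.0]
wrist_force: [0.5, 0.3, 1.4]
opening: 0.994
grasp_force: 0.0
```

>>> {"op": "jog_arm", "data": {
  "series": [
    [[0,0,0,0,0,0,70],[0,0,0,0,0,0,55],[0,0,0,0,0,0,45],[0,0,0,0,0,0,38],[0,0,0,0,0,0,33],[0,0,0,0,0,0,28],[0,0,0,0,0,0,20],[0,0,0,0,0,0,10],[0,0,0,0,0,0,10],[0,0,0,0,0,0,10]]
  ]
}}

```text
time_s: 5.1
eef_pos: [0.599, -0.136, 0.0975]
eef_rot: [0.0, -0.242, 0.97, -0.0]
wrist_force: [0.5, -0.9, 0.9]
opening: 0.298
grasp_force: 59.2
```

```bash
python3 st.py
python3 - <<'E'
from bench import ctrl
import cv2
c=ctrl.camera("side");cv2.imwrite("pics/g1.png",cv2.resize(c["frame"][140:320,250:450],(800,600)*1 if 0 else (640,576),interpolation=2))
E
```

```text
t 5.1 p [ 0.599  -0.136   0.0975] q [-0.42  0.41  1.6  -0.    1.12 -2.48] F [ 0.5 -0.9  0.9] T [-0.2  -0.11 -0.  ] open 0.298 grip 59.2
rel mould centre x,y mm [ 0.18 -0.27]
tool-frame shift to centre [ 0.18  0.27 -0.  ] turn to upright [-0.0006  0.0004 -0.0006]
```

View pics/g1.png

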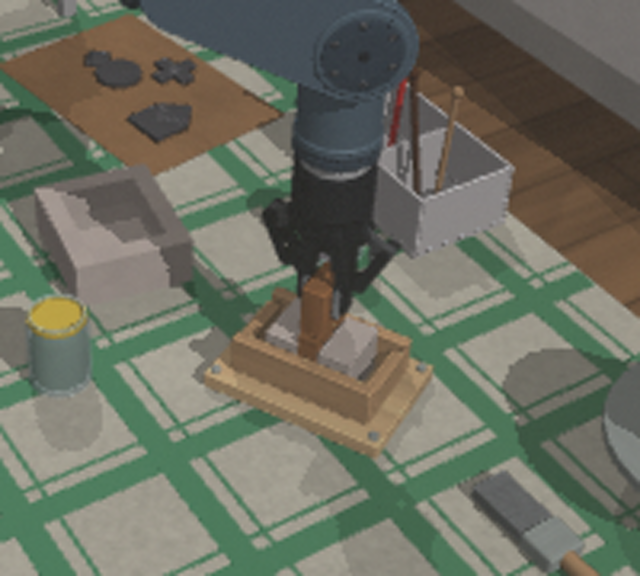

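The bar at (315,315) sits between the fingers, with a 59 N grip. Now I rock towards the left cheek.

>>> {"op": "jog_arm", "data": {
  "series": [
    [[0,1.15,0,0.015,0,0,10],[0,1.15,0,0.015,0,0,10],[0,1.15,0,0.015,0,0,10],[0,1.15,0,0.015,0,0,10],[0,1.15,0,0.015,0,0,10],[0,1.15,0,0.015,0,0,10],[0,1.15,0,0.015,0,0,10],[0,1.15,0,0.015,0,0,10],[0,1.15,0,0.015,0,0,10],[0,0,0,0,0,0,10]]
  ]
}}

```text
time_s: 6.15
eef_pos: [0.5947, -0.1278, 0.0981]
eef_rot: [0.017, -0.242, 0.968, -0.068]
wrist_force: [1.5, -5.9, 3.3]
opening: 0.298
grasp_force: 59.6
```

```bash
python3 st.py
```

```text
t 6.15 p [ 0.5947 -0.1278  0.0981] q [-0.36  0.35  1.7  -0.11  0.99 -2.36] F [ 1.5 -5.9  3.3] T [-1.18 -0.2  -0.03] open 0.298 grip 59.6
rel mould centre x,y mm [0.26 8.88]
tool-frame shift to centre [ 0.26 -8.8   1.24] turn to upright [-1.401e-01  9.000e-04  1.000e-04]
```

>>> {"op": "jog_arm", "data": {
  "series": [
    [[0,1,0,0.01,0,0,10],[0,1,0,0.01,0,0,10],[0,0.5,0,0,0,0,10],[0,0,0,0,0,0,10],[0,0,0,0,0,0,10],[0,0,0,0,0,0,10],[0,0,0,0,0,0,10],[0,0,0,0,0,0,10],[0,0,0,0,0,0,10],[0,0,0,0,0,0,10]]
  ]
}}

```text
time_s: 7.15
eef_pos: [0.594, -0.1264, 0.0981]
eef_rot: [0.02, -0.242, 0.967, -0.078]
wrist_force: [1.7, -7.8, 4.1]
opening: 0.298
grasp_force: 59.5
```

```bash
python3 st.py
cat > ck.py <<'E'
# plaster (grey, z~70) spans along mould y, from the side camera, rays cast on z=.070
from bench import ctrl
from h import *
import sys
c=ctrl.camera("side");np.savez(sys.argv[1]+".npz",**c)
cv2.imwrite(f"pics/{sys.argv[1]}.png",cv2.resize(c["frame"][205:285,300:400],(800,600),interpolation=2))
E
cat > ck2.py <<'E'
from h import *
import sys
t=np.radians(28.1);mx=np.array([np.cos(t),np.sin(t)]);my=np.array([-mx[1],mx[0]])
for f in sys.argv[1:]:
    c=dict(np.load(f+".npz"));P=pts(c);f_=c["frame"];hsv=cv2.cvtColor(f_,cv2.COLOR_BGR2HSV)
    q=P[...,:2]-[.5987,-.1358];X=q@mx*1000;Y=q@my*1000
    m=(P[...,2]>.062)&(P[...,2]<.085)&(hsv[...,1]<60)&(abs(X)<35)&(abs(Y)<72)
    for s in(1,-1):
        k=m&(Y*s>0);print(f,s,k.sum(),"Y pct",np.round(np.percentile(Y[k],[3,10,50,90,97]),1))
E
python3 ck.py a1; python3 ck2.py side1 a1
```

```text
t 7.15 p [ 0.594  -0.1264  0.0981] q [-0.35  0.34  1.71 -0.13  0.97 -2.34] F [ 1.7 -7.8  4.1] T [-1.43 -0.26 -0.05] open 0.298 grip 59.5
rel mould centre x,y mm [ 0.31 10.48]
tool-frame shift to centre [  0.31 -10.35   1.68] turn to upright [-0.1606  0.0012 -0.0003]
side1 1 102 Y pct [13.1 17.  31.4 41.  42.1]
side1 -1 177 Y pct [-47.8 -46.1 -30.8 -16.8 -14.6]
a1 1 75 Y pct [20.  23.7 38.5 46.2 46.8]
a1 -1 174 Y pct [-47.8 -45.8 -31.9 -17.  -14. ]
```

View pics/a1.png

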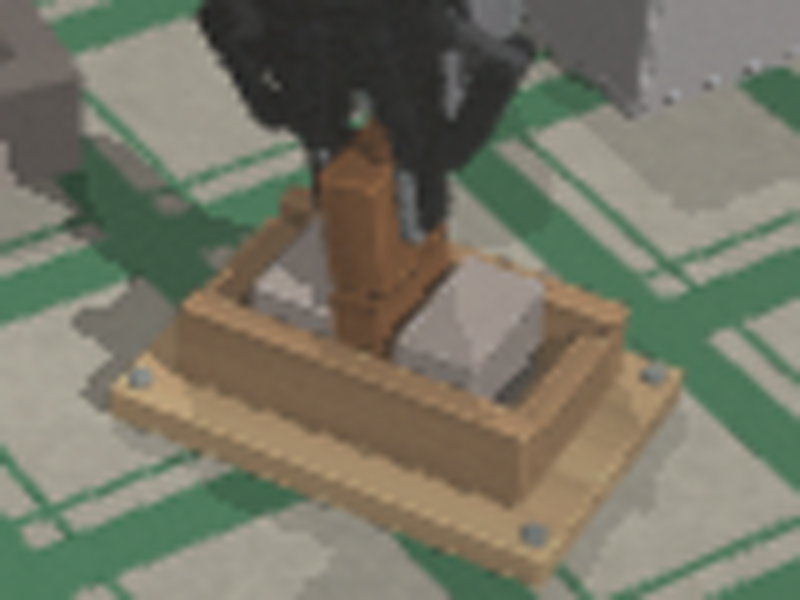

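The left cheek, at (290,275), has moved out about 5 mm and the pattern leans left. Now the other side.

>>> {"op": "jog_arm", "data": {
  "series": [
    [[0,-1.27,0,-0.016,0,0,10],[0,-1.27,0,-0.016,0,0,10],[0,-1.27,0,-0.016,0,0,10],[0,-1.27,0,-0.016,0,0,10],[0,-1.27,0,-0.016,0,0,10],[0,-1.27,0,-0.016,0,0,10],[0,-1.27,0,-0.016,0,0,10],[0,-1.27,0,-0.016,0,0,10],[0,-1.27,0,-0.016,0,0,10],[0,-1.27,0,-0.016,0,0,10]]
  ]
}}

```text
time_s: 8.2
eef_pos: [0.5989, -0.1357, 0.0975]
eef_rot: [-0.001, -0.242, 0.97, 0.003]
wrist_force: [1.8, -1.8, 3.8]
opening: 0.293
grasp_force: 59.7
```

>>> {"op": "jog_arm", "data": {
  "series": [
    [[0,-1.27,0,-0.016,0,0,10],[0,-1.27,0,-0.016,0,0,10],[0,-1.27,0,-0.016,0,0,10],[0,-1.27,0,-0.016,0,0,10],[0,-1.27,0,-0.016,0,0,10],[0,-1.27,0,-0.016,0,0,10],[0,-1.27,0,-0.016,0,0,10],[0,-1.27,0,-0.016,0,0,10],[0,-1.27,0,-0.016,0,0,10],[0,-1,0,-0.01,0,0,10]]
  ]
}}

```text
time_s: 9.2
eef_pos: [0.6044, -0.146, 0.0971]
eef_rot: [-0.019, -0.242, 0.967, 0.078]
wrist_force: [-0.6, 0.9, 10.2]
opening: 0.296
grasp_force: 60.6
```

```bash
python3 st.py; python3 ck.py a2; python3 ck2.py side1 a1 a2
```

```text
t 9.2 p [ 0.6044 -0.146   0.0971] q [-0.48  0.5   1.49  0.1   1.29 -2.57] F [-0.6  0.9 10.2] T [-0.15 -0.02  0.01] open 0.296 grip 60.6
rel mould centre x,y mm [  0.2  -11.69]
tool-frame shift to centre [ 0.2  11.53  1.88] turn to upright [ 0.1617  0.0002 -0.0004]
side1 1 102 Y pct [13.1 17.  31.4 41.  42.1]
side1 -1 177 Y pct [-47.8 -46.1 -30.8 -16.8 -14.6]
a1 1 75 Y pct [20.  23.7 38.5 46.2 46.8]
a1 -1 174 Y pct [-47.8 -45.8 -31.9 -17.  -14. ]
a2 1 158 Y pct [14.  17.6 31.4 45.1 47.9]
a2 -1 178 Y pct [-53.2 -51.7 -38.2 -22.5 -20.4]
```

View pics/a2.png

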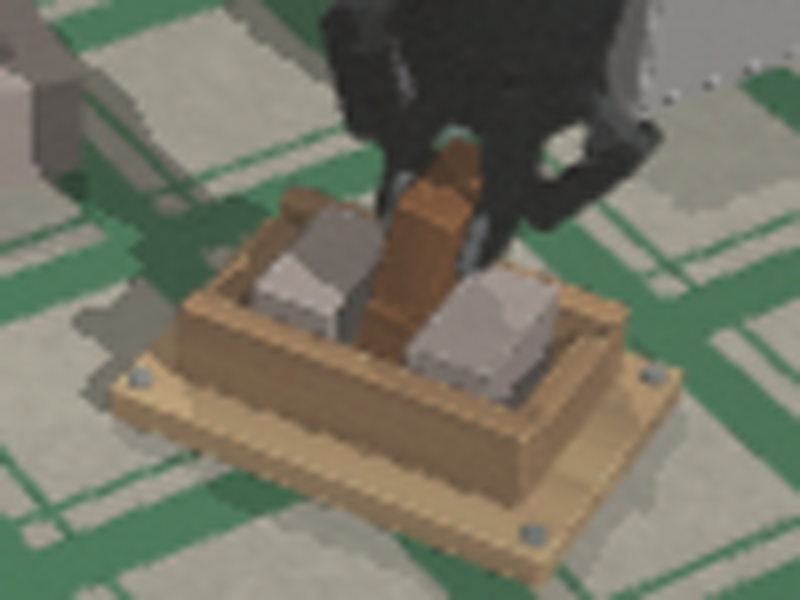

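Right cheek is out about 5.5 mm and left about 5 mm. One slightly wider swing to the left gives margin, then I bring the pattern upright.

>>> {"op": "jog_arm", "data": {
  "series": [
    [[0,2.3,0,0.03,0,0,10],[0,2.3,0,0.03,0,0,10],[0,2.3,0,0.03,0,0,10],[0,2.3,0,0.03,0,0,10],[0,2.3,0,0.03,0,0,10],[0,2.3,0,0.03,0,0,10],[0,2.3,0,0.03,0,0,10],[0,2.3,0,0.03,0,0,10],[0,2.3,0,0.03,0,0,10],[0,2.3,0,0.03,0,0,10]]
  ]
}}

```text
time_s: 10.25
eef_pos: [0.5941, -0.127, 0.0973]
eef_rot: [0.018, -0.242, 0.968, -0.07]
wrist_force: [3.3, -6.7, 3.5]
opening: 0.3
grasp_force: 59.6
```

>>> {"op": "jog_arm", "data": {
  "series": [
    [[0,1.5,0,0.02,0,0,10],[0,1.5,0,0.015,0,0,10],[0,0,0,0,0,0,10],[0,0,0,0,0,0,10],[0,-2.2,0,-0.03,0,0,10],[0,-2.2,0,-0.03,0,0,10],[0,-2.2,0,-0.03,0,0,10],[0,-2.2,0,-0.03,0,0,10],[0,0,0,0,0,0,10],[0,0,0,0,0,0,10]]
  ]
}}

```text
time_s: 11.25
eef_pos: [0.5962, -0.1317, 0.0975]
eef_rot: [0.006, -0.242, 0.97, -0.027]
wrist_force: [1.2, -2.8, 3.3]
opening: 0.298
grasp_force: 60.5
```

```bash
python3 st.py
```

```text
t 11.25 p [ 0.5962 -0.1317  0.0975] q [-0.39  0.38  1.65 -0.04  1.07 -2.43] F [ 1.2 -2.8  3.3] T [-0.72 -0.37 -0.02] open 0.298 grip 60.5
rel mould centre x,y mm [-0.22  4.82]
tool-frame shift to centre [-0.23 -4.81  0.27] turn to upright [-0.0557 -0.0006 -0.0011]
```

Upright, then a slow lift, looking partway.

>>> {"op": "jog_arm", "data": {
  "series": [
    [[0,-2.4,0,-0.028,0,0,10],[0,-2.4,0,-0.028,0,0,10],[0,0,0,0,0,0,10],[0,0,-1,0,0,0,10],[0,0,-1.5,0,0,0,10],[0,0,-1.5,0,0,0,10],[0,0,-1.5,0,0,0,10],[0,0,-1.5,0,0,0,10],[0,0,-1.5,0,0,0,10],[0,0,-1.5,0,0,0,10]]
  ]
}}

```text
time_s: 12.25
eef_pos: [0.5985, -0.1353, 0.108]
eef_rot: [-0.0, -0.243, 0.97, 0.0]
wrist_force: [-0.2, -0.8, -1.7]
opening: 0.3
grasp_force: 60.1
```

```bash
python3 st.py; python3 ck.py a3; python3 ck2.py a2 a3
```

```text
t 12.25 p [ 0.5985 -0.1353  0.108 ] q [-0.42  0.4   1.6   0.    1.14 -2.48] F [-0.2 -0.8 -1.7] T [-0.02  0.    0.04] open 0.3 grip 60.1
rel mould centre x,y mm [0.07 0.51]
tool-frame shift to centre [ 0.07 -0.51 -0.  ] turn to upright [ 0.0005 -0.0001 -0.0004]
a2 1 158 Y pct [14.  17.6 31.4 45.1 47.9]
a2 -1 178 Y pct [-53.2 -51.7 -38.2 -22.5 -20.4]
a3 1 119 Y pct [17.1 20.8 35.  46.5 47.8]
a3 -1 170 Y pct [-53.1 -50.8 -36.7 -22.1 -19.9]
```

View pics/a3.png

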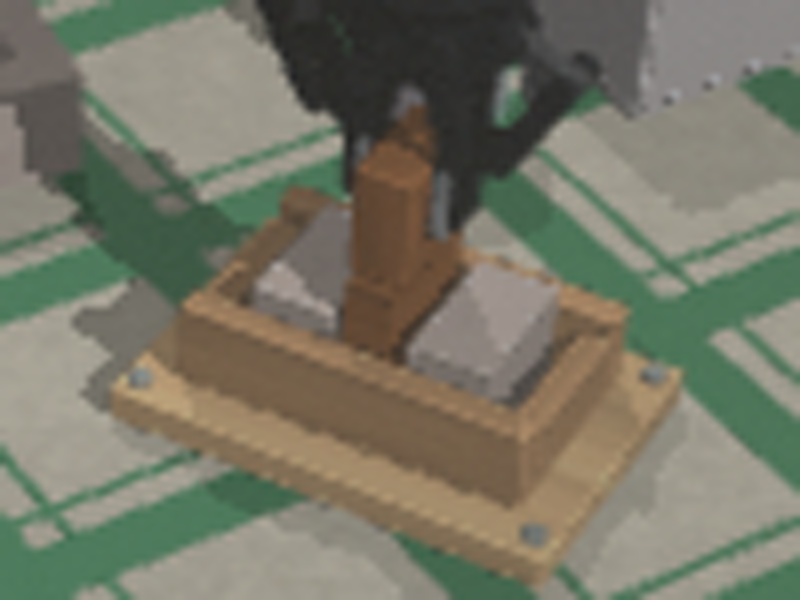

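It has risen 10.5 mm with only its own weight on the wrist, past the 4.5 mm catch, so it is free and upright. Lifting on.

>>> {"op": "jog_arm", "data": {
  "series": [
    [[0,-0.3,-3,0,0,0,10],[0,0,-3,0,0,0,10],[0,0,-3,0,0,0,10],[0,0,-3,0,0,0,10],[0,0,-3,0,0,0,10],[0,0,-3,0,0,0,10],[0,0,-3,0,0,0,10],[0,0,-3,0,0,0,10],[0,0,-3,0,0,0,10],[0,0,-3,0,0,0,10]]
  ]
}}

```text
time_s: 13.3
eef_pos: [0.5988, -0.1359, 0.1381]
eef_rot: [-0.0, -0.242, 0.97, 0.0]
wrist_force: [0.6, -0.2, -2.4]
opening: 0.297
grasp_force: 60.1
```

>>> {"op": "jog_arm", "data": {
  "series": [
    [[0,0,-4,0,0,0,10],[0,0,-4,0,0,0,10],[0,0,-4,0,0,0,10],[0,0,-4,0,0,0,10],[0,0,-4,0,0,0,10],[0,0,-4,0,0,0,10],[0,0,-4,0,0,0,10],[0,0,-4,0,0,0,10],[0,0,-2.5,0,0,0,10],[0,0,-1,0,0,0,10]]
  ]
}}

```text
time_s: 14.3
eef_pos: [0.599, -0.136, 0.1738]
eef_rot: [0.0, -0.242, 0.97, -0.0]
wrist_force: [-0.9, -1.1, -1.8]
opening: 0.3
grasp_force: 60.1
```

>>> {"op": "jog_arm", "data": {
  "series": [
    [[0,0,0,0,0,0,10],[0,0,0,0,0,0,10],[0,0,0,0,0,0,10],[0,0,0,0,0,0,10],[0,0,0,0,0,0,10],[0,0,0,0,0,0,10],[0,0,0,0,0,0,10],[0,0,0,0,0,0,10],[0,0,0,0,0,0,10],[0,0,0,0,0,0,10]]
  ]
}}

```text
time_s: 15.3
eef_pos: [0.5988, -0.1359, 0.1734]
eef_rot: [0.0, -0.242, 0.97, -0.0]
wrist_force: [-0.2, -0.4, -0.8]
opening: 0.299
grasp_force: 60.1
```

```bash
python3 st.py; python3 ck.py a4; python3 ck2.py a3 a4
```

```text
t 15.3 p [ 0.5988 -0.1359  0.1734] q [-0.42  0.32  1.56 -0.    1.26 -2.48] F [-0.2 -0.4 -0.8] T [ 0.01  0.02 -0.02] open 0.299 grip 60.1
rel mould centre x,y mm [ 0.04 -0.18]
tool-frame shift to centre [ 0.04  0.18 -0.  ] turn to upright [-0.0001  0.     -0.0006]
a3 1 119 Y pct [17.1 20.8 35.  46.5 47.8]
a3 -1 170 Y pct [-53.1 -50.8 -36.7 -22.1 -19.9]
a4 1 126 Y pct [15.6 18.  34.8 45.9 48.4]
a4 -1 179 Y pct [-53.1 -51.9 -36.7 -22.1 -20.5]
```

View pics/a4.png

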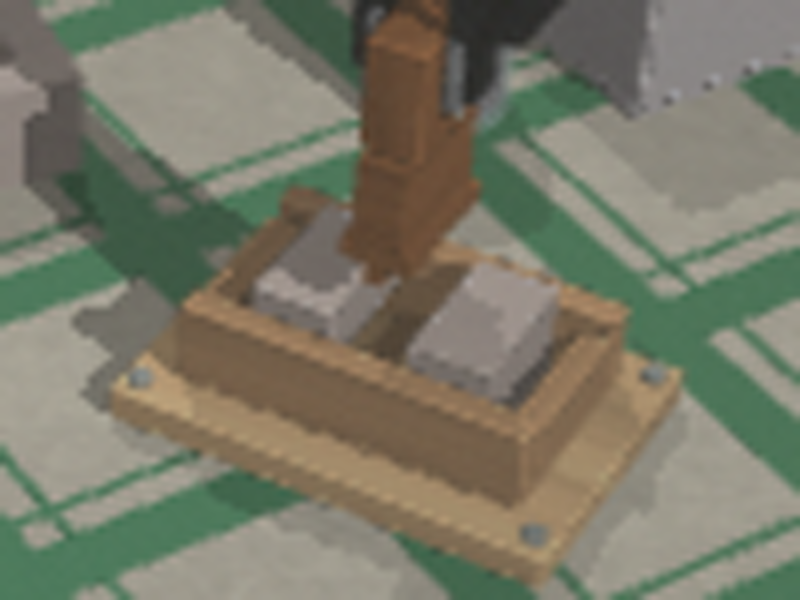

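Pattern hangs clear: foot near (380,270), groove visible beneath. I check its height and tilt numerically before handing in.

Run:
```python
from h import *
c=dict(np.load("a4.npz"));t=np.radians(28.1);mx=np.array([np.cos(t),np.sin(t),0]);my=np.array([-mx[1],mx[0],0])
w,x,y,z=c["rotation"];Rm=R.from_quat([x,y,z,w]).as_matrix()
for nm,X,Y,Z in(("keel front",-30,-4,94),("keelL",-30,4,94),("footL",-30,15,104),("barL low",-25,13,156),("barR low",-25,-13,156),("barL top",-25,13,212),("barR top",-25,-13,212)):
    p=Rm.T@(np.array([.5988,-.1359,0])+X*mx/1e3+Y*my/1e3+[0,0,Z/1e3]-c["xyz"])
    u=c["fx"]*p[0]/p[2]+c["cx"];v=c["fy"]*p[1]/p[2]+c["cy"];print(nm,"crop px",round((u-300)*8),round((v-205)*7.5))
```

```text
keel front crop px 376 280
keelL crop px 357 273
footL crop px 333 245
barL low crop px 351 140
barR low crop px 414 163
barL top crop px 360 28
barR top crop px 424 50
```

```bash
python3 -c "
from bench import ctrl
print(ctrl.hand_in())"
```

```text
the job is handed in; nothing more can be done
None
```

The pattern came free after rocking both cheeks open by about 5 mm each, and I handed the job in with it still gripped, upright and still, its underside about 24 mm above the plaster, at 15.3 s; no verdict was returned.

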